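Put the narrow tape roll away in the drawer

ROBOT

A 6-joint arm with a two-finger parallel gripper is mounted at the origin on the work surface. World frame = base frame: x ahead of the robot, y to its left, z up, the work surface at z = 0. Lengths are in m, angles in rad, forces in N, time in s.
With the tool pointing down it reaches from about 0.3 to 0.875 m from the base axis. Payload 6.4 kg.
Tool frame: the origin (TCP) lies between the finger pads; the fingertips stand ctrl.tip_extent ahead of it and the grasp point (between the pads) is the TCP (ctrl.tip_extent is the distance from the TCP to the fingertips, in m); z points along the fingers, y is the line along which they close (so a half turn about z gives the same grasp; the last joint's range is limited). The gripper opens to 85 mm and grips with 20 to 120 N. Pads are 22 mm wide; open, the fingers measure 114 mm over their backs; the gripper's body (76 mm by 85 mm) begins 54 mm behind the grasp point. The pads swing forward as they close: fully open they stand 13 mm farther back than shut.
Start: joints at [0.921, 0.181, 1.607, -0, 1.354, -0.206], TCP at [0.247, 0.519, 0.25] pointing down, gripper open.
Joint ranges: [-2.99, 2.99], [-0.89, 2.07], [0.3, 2.58], [-1.14, 4.28], [0, 2.63], [-3.12, 3.12]. Speed limits (rad/s): [2.57, 2.57, 3.01, 3.14, 3.14, 3.14].

INTERFACE

Orientations are given as a unit quaternion [w, x, y, z].
In Python, from bench import ctrl gives the robot as it stands.
- The arm moves only by the tool send_rows, never from a script. Its arguments are lists of equal length, an entry for each row: "dr": the turn, a rotation vector about the tool's x, y, z in units of 6 degrees (1.0 is 6 degrees), a list of three; "xyz": the shift along the tool's x, y, z in cm, a list of three; "jaw": the opening in per cent of the stroke, from 0 (shut) to 100 (fully open). In form: {"dr": [[wx, wy, wz], ...], "xyz": [[dx, dy, dz], ...], "jaw": [jaw, ...]}. A call has exactly 8 rows; each row is the pose to reach, as a shift and turn from the pose commanded when the call began, along the tool's axes at that moment; what a row does not reach only later rows make up. A row lasts 1/8 s, in which the tool goes at most 62.5 mm and 10.7 degrees, less where a joint would pass 70% of its speed; a pose out of reach is approached as far as the arm can. A call with a gripper value outside its range is refused whole. The fingers move at their own pace and stop on an object; the grip force is fixed at half the most. Time passes only in rows, so rows that repeat a pose let the fingers close, or fill a call up. It gives the time, the measured TCP pose, the force, the opening and the grip force at its end, in the units of the state.
- ctrl.get_obs(): the state, without advancing time (a new reading comes with each control period).
- ctrl.camera(name): name is "scene" or "top" or "wrist"; returns the picture (420x560x3 uint8, red, green, blue); there is no depth.
- ctrl.calibration(name): a dict with "camera_matrix" (3x3 intrinsics, pixels), "D" ([k1, k2, p1, p2, k3] as OpenCV has them; the pictures are not rectified), "world_from_camera" (4x4, takes a point from camera to world coordinates). Camera axes: x right, y up, looking along -z (the intrinsics and any distortion apply to the point x, -y, -z); pixel columns grow to the right and rows downward; lengths in m; the calibration is good to about 2 mm. A picture is of the moment at which its call begins: read the wrist's pose just before it. calibration takes no time and is no camera call; for the wrist camera it gives the pose at the moment of the call.
- ctrl.hand_in(): hands the job in; it is judged then, once.
The state is a dict: "time_s": time; "q": joint angles; "dq": joint speeds; "joint_efforts": joint torques, N m; "eef_pos": TCP position; "eef_rot": TCP orientation; "wrist_force": force on the tool from outside, world axes, zero at the start; "torque": the same for the moment, N m; "opening": opening from 0.0 (shut) to 1.0 (fully open); "grasp_force": force on a finger pad.
Only numpy, scipy, OpenCV 4.12 (cv2) and the standard library are available. Lean on these libraries where they do the work, as an engineer would, in place of code of your own. Each camera call takes 0.05 s, during which the arm holds its last target. There are 200 camera calls.

TASK

The favours are wrapped: slide the narrow roll of paper tape up off its leaning spindle, lay it flat inside the open drawer of the wooden chest, let go of it, and then push the drawer fully shut. Leave the two wide rolls on their spindles and do not disturb anything else on the table.

Things in the scene. Friction and masses are not known exactly. Their poses are not given: they have to be found in the camera images.
- roll: the narrow roll of cream paper tape wound on a cardboard core: 56 mm outside diameter, 22 mm bore, 28 mm wide (along its axis), about 70 g. Origin: centre of its lower end face; its z axis is its axis, which at the start is the spindle's axis, pointing up the spindle
- wide_roll_a: one of the two wide rolls of paper tape, 48 mm wide (along its axis), otherwise like the narrow roll; origin: centre of its lower end face, z along its axis; stays on its spindle
- wide_roll_b: one of the two wide rolls of paper tape, 48 mm wide (along its axis), otherwise like the narrow roll; origin: centre of its lower end face, z along its axis; stays on its spindle
- stand: fixed dark-wood tape stand with three leaning brass spindles in a row. Origin: centre of the underside of its foot (130 mm in x, 250 mm in y, 12 mm thick); z up, its own -x is its front, its y runs along the row. Which roll is on which spindle varies. Between neighbouring rolls there are only 15 mm along the row; in front of and behind each roll (along x) there is room for fingers
- bar_mid (a point): foot of the middle spindle, 85 mm above the table, on the sloping bar (38 mm deep, 226 mm long) on which the rolls rest; axes parallel to the stand's. The spindles' feet lie at y = -71, 0, +71 mm; each spindle is 14 mm thick, 62 mm long and leans 30 degrees to the front: axis (-0.5, 0, 0.866). Fingers may reach past the bar's front and back edges
- chest_drawer0 (a joint): the drawer's opening in m: 0 is fully shut, it grows as the drawer comes out along its own -x. The chest is fixed, of wood, 220 mm deep (x), 260 mm wide (y) and 90 mm high, with this one drawer; its front is flush with the drawer's front when shut. It starts open by 0.115 to 0.145
- drawer_floor (a point): point on the drawer's inner floor, 22 mm above the table, at the middle of the foot of its front wall; moves with the drawer; z up, -x is the way it opens. The inside reaches from x = 0 to 175 mm, y = -109 to 109 mm, and is 46 mm deep; the front wall and panel are 21 mm thick, top 76 mm above the table. Only from x = 0 to the drawer's opening less 6 mm is it not covered by the chest
- chest_drawer0_handle (a point): middle of the drawer's brass bar handle, which runs along the drawer's y for 120 mm, 35 mm in front of the drawer's front and 52 mm above the table
- bud_vase: small clear glass vase, 60 mm across and 85 mm tall, with three white flower heads up to about 150 mm; origin: centre of its underside; bystander
- amber_bottle: corked amber glass bottle, 68 mm across, 190 mm tall; origin: centre of its underside; bystander
- candlestick: brass candlestick with a dark candle on a white plate 170 mm across, 228 mm tall in all; origin: centre of its underside; bystander
- tumbler: amber glass tumbler, 74 mm across at the rim, 85 mm tall; origin: centre of its underside; bystander
- salt_shaker: glass salt shaker with a steel cap, 36 mm across, 62 mm tall; origin: centre of its underside; bystander
- favour_box: small cardboard gift box, 55 x 55 x 36 mm; origin: centre of its underside; bystander
There are look-alikes about, which are no part of the job. Leave any pink or red look-alike of the roll alone.

How it is judged:
By the outcome, as a careful person would: the job done as asked, in the order asked, and still so for the second after the job is handed in, with the robot touching nothing.
It also fails if it takes over 54 s, if anything falls off the work surface, if the arm or the gripper's body presses on something with over 40 N, if the wrist force passes 120 N, or if a joint passes its speed limit or range.

## Working session

There is one attempt and no reset: what is moved stays moved. The work goes in short steps, Python scripts to look and compute and a tool call to move; the robot and the scene stay as the last step left them, time stands still between calls to the robot, and variables do not carry over. Pictures are saved under pics/ and viewed, at most 10 in all, crops included, and the job is handed in when it is done.

Besides the shell and the picture viewer there is one more tool, called after "Call:" by a JSON object that holds its "op" and its "data". send_rows: Moves the arm, as the interface text tells. Its arguments: {"type":"object","properties":{"dr":{"type":"array","items":{"type":"array","items":{"type":"number"}}},"xyz":{"type":"array","items":{"type":"array","items":{"type":"number"}}},"jaw":{"type":"array","items":{"type":"number"}}},"required":["dr","xyz","jaw"]}

```bash
mkdir -p pics; ls
python3 - <<'E'
from bench import ctrl
import cv2
o=ctrl.get_obs(); print(o, ctrl.tip_extent)
for n in ("scene","top"):
    im=ctrl.camera(n); cv2.imwrite(f"pics/{n}0.png",im[:,:,::-1])
    c=ctrl.calibration(n); print(n,c)
E
```

```text
pics
{'time_s': 0.0, 'q': array([ 9.20697427e-01,  1.81527122e-01,  1.60799984e+00, -3.58405361e-05,
        1.35382511e+00, -2.06328208e-01]), 'dq': array([-0.0015117 , -0.00027892,  0.00089819,  0.0009936 ,  0.00065266,
       -0.00014452]), 'joint_efforts': array([-3.66102693e-03, -4.44861817e+01, -3.51339447e+01, -3.71081369e-04,
        8.94131925e-03, -1.89390749e-05]), 'eef_pos': array([0.24655919, 0.5188743 , 0.24939591]), 'eef_rot': array([-3.49377634e-04,  2.20065275e-01,  9.75484752e-01, -8.07541633e-04]), 'wrist_force': array([ 0.71874844, -0.17553061, -0.28624329]), 'torque': array([ 0.00174305, -0.02060062,  0.02791954]), 'grasp_force': 0.0, 'opening': 0.9992705215401162} 0.019
scene {'camera_matrix': array([[383.28628756,   0.        , 282.29168534],
       [  0.        , 383.28628756, 212.66516844],
       [  0.        ,   0.        ,   1.        ]]), 'D': array([-0.004091,  0.      ,  0.      ,  0.      ,  0.      ]), 'world_from_camera': array([[-0.51515562, -0.73783215,  0.43614036,  0.99423643],
       [ 0.8570752 , -0.43985932,  0.2682273 ,  0.31590276],
       [-0.00606632,  0.51198388,  0.85897364,  0.83677368],
       [ 0.        ,  0.        ,  0.        ,  1.        ]])}
top {'camera_matrix': array([[380.39859112,   0.        , 280.59508688],
       [  0.        , 380.39859112, 212.70979935],
       [  0.        ,   0.        ,   1.        ]]), 'D': array([-0.02205092,  0.        ,  0.        ,  0.        ,  0.        ]), 'world_from_camera': array([[ 0.0014636 ,  0.98305138, -0.18332441,  0.4122782 ],
       [-0.99978178, -0.00238174, -0.02075368,  0.07508479],
       [-0.02083857,  0.18331478,  0.98283338,  0.98444257],
       [ 0.        ,  0.        ,  0.        ,  1.        ]])}
```

View pics/top0.png

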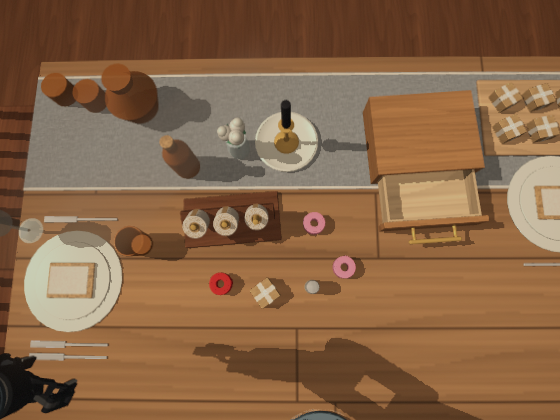

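View pics/scene0.png

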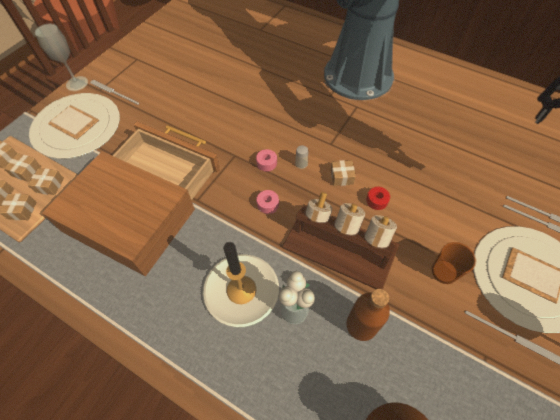

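The top view shows the stand at about (230,220), its rolls at (195,226), (226,222) and (257,217), and the open drawer at about (432,200) with its handle at (436,240). In the scene view the right-hand roll, at (318,209), looks shorter. I'll enlarge both views.

Run:
```python
import cv2,numpy as np
t=cv2.imread("pics/top0.png"); s=cv2.imread("pics/scene0.png")
a=cv2.resize(t[180:255,170:290],None,fx=400/120,fy=300/75,interpolation=2) if 0 else cv2.resize(t[185:260,175:275],(400,300),interpolation=2)
b=cv2.resize(t[150:255,365:505],(400,300),interpolation=2)
c=cv2.resize(s[185:285,275:408],(400,300),interpolation=2)
d=cv2.resize(s[115:220,85:225],(400,300),interpolation=2)
cv2.imwrite("pics/crops.png",np.vstack([np.hstack([a,b]),np.hstack([c,d])]))
```

```text
(no output)
```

View pics/crops.png

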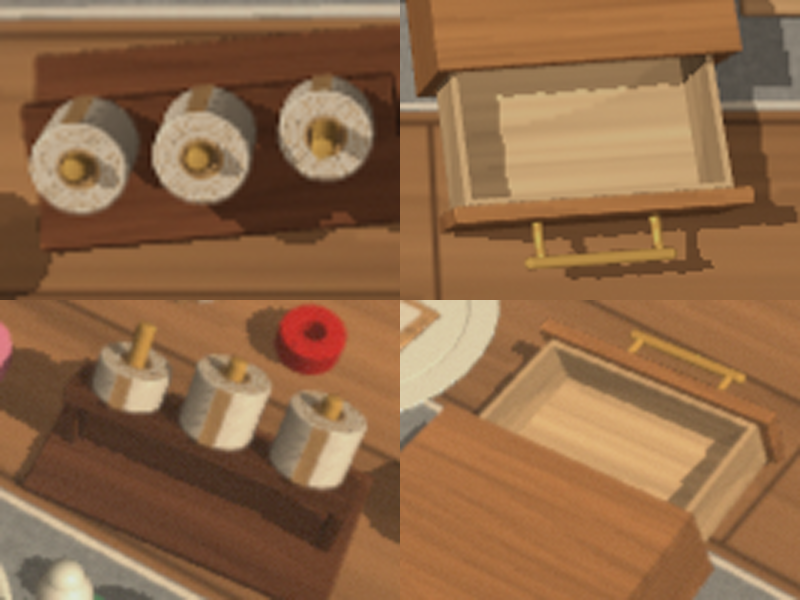

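The crops show three things:
- **Narrow roll:** it is the right-hand one (-y side), with its spindle tip at about (255.8,222) in top and (324.2,194.3) in scene.
- **Handle:** its ends are at about (410.5,242.4) and (460.2,238.9) in top.
- **Chest:** its front edge runs from about (371,183) to (481,168) in top.

```bash
cat > h.py <<'E'
import numpy as np,cv2
from bench import ctrl
def ray(n,p,cal=None):
    c=cal or ctrl.calibration(n)
    u=cv2.undistortPoints(np.array([[p]],float),np.array(c["camera_matrix"]),np.array(c["D"]))[0,0]
    W=np.array(c["world_from_camera"]); return W[:3,3],W[:3,:3]@np.array([u[0],-u[1],-1])
def onz(n,p,z,cal=None):
    o,d=ray(n,p,cal); return o+d*(z-o[2])/d[2]
def tri(obs):
    A=np.zeros((3,3));b=np.zeros(3)
    for n,p in obs:
        o,d=ray(n,p); d/=np.linalg.norm(d); M=np.eye(3)-np.outer(d,d); A+=M;b+=M@o
    return np.linalg.solve(A,b)
E
python3 - <<'E'
from h import *
np.set_printoptions(precision=4,suppress=True)
for k,t,s in [("A",(193,227),(385.7,218.3)),("M",(225.5,224.5),(354.1,205)),("N",(255.75,222),(324.2,194.3))]:
    print(k,onz("top",t,.1387),onz("scene",s,.1387),tri([("top",t),("scene",s)]))
h=[onz("top",p,.052) for p in((410.5,242.4),(460.2,238.9))]; print(h,np.linalg.norm(h[0]-h[1]))
h=[onz("scene",p,.052) for p in((168.3,128.3),(204.7,143))]; print(h,np.linalg.norm(h[0]-h[1]))
c=[onz("top",p,.09) for p in((371.3,183),(481,168))]; print(c,np.linalg.norm(c[0]-c[1]))
E
```

```text
A [0.5377 0.2909 0.1387] [0.5405 0.2914 0.1387] [0.5382 0.2915 0.1354]
M [0.5433 0.2173 0.1387] [0.5446 0.2203 0.1387] [0.5433 0.2188 0.1359]
N [0.5489 0.149  0.1387] [0.553  0.1524 0.1387] [0.5495 0.1502 0.1327]
[array([ 0.5115, -0.2233,  0.052 ]), array([ 0.5199, -0.3455,  0.052 ])] 0.12249166822615219
[array([ 0.5248, -0.3379,  0.052 ]), array([ 0.516 , -0.2196,  0.052 ])] 0.11860672122701174
[array([ 0.6517, -0.1254,  0.09  ]), array([ 0.6887, -0.3938,  0.09  ])] 0.2710129228472638
```

```bash
cat >> h.py <<'E'
from scipy.spatial.transform import Rotation as Ro
np.set_printoptions(precision=4,suppress=True)
def pose():
    o=ctrl.get_obs(); q=o["eef_rot"]; return np.array(o["eef_pos"]),Ro.from_quat([q[1],q[2],q[3],q[0]])
def axes(yaw_deg,tilt_deg):
    "tool y at azimuth yaw (at tilt 0), z down, tilted so that z leans along +y azimuth by tilt"
    R=Ro.from_euler("z",yaw_deg,degrees=True).as_matrix(); t=np.radians(tilt_deg)
    y=R@[np.cos(t),0,np.sin(t)]; z=R@[np.sin(t),0,-np.cos(t)]
    return Ro.from_matrix(np.c_[np.cross(y,z),y,z])
def go(p,R,p0=None,R0=None):
    if p0 is None: p0,R0=pose()
    print("dr",np.round(np.degrees((R0.inv()*R).as_rotvec())/6,2).tolist(),"xyz",np.round(R0.inv().apply(np.array(p)-p0)*100,2).tolist())
SY=4.7
EX=np.array([np.cos(np.radians(SY)),np.sin(np.radians(SY)),0]); AX=-.5*EX+[0,0,.866]
E
python3 - <<'E'
from h import *
foot=np.array([.550,.150,.1387])-.062*AX; print(foot)
go(foot+.146*AX,axes(SY,30))
E
```

```text
[0.5809 0.1525 0.085 ]
dr [-4.55, -2.61, 9.74] xyz [-39.61, -22.39, 3.83]
```

Call:
{"op": "send_rows", "data": {"dr": [[-4.55,-2.6,9.75],[-4.55,-2.6,9.75],[-4.55,-2.6,9.75],[-4.55,-2.6,9.75],[-4.55,-2.6,9.75],[-4.55,-2.6,9.75],[-4.55,-2.6,9.75],[-4.55,-2.6,9.75]], "xyz": [[-39.6,-22.4,3.8],[-39.6,-22.4,3.8],[-39.6,-22.4,3.8],[-39.6,-22.4,3.8],[-39.6,-22.4,3.8],[-39.6,-22.4,3.8],[-39.6,-22.4,3.8],[-39.6,-22.4,3.8]], "jaw": [100,100,100,100,100,100,100,100]}}

```text
time_s: 1.1
eef_pos: [0.5092, 0.1439, 0.2118]
eef_rot: [0.175, 0.656, 0.709, 0.191]
wrist_force: [-1.0, -0.4, -0.4]
opening: 1.002
grasp_force: 0.0
```

Run:
```python
from h import *
p,R=pose(); print(p,R.as_matrix())
c=ctrl.calibration("wrist"); print(c)
im=ctrl.camera("wrist"); cv2.imwrite("pics/w1.png",im[:,:,::-1])
foot=np.array([.550,.150,.1387])-.062*AX
go(foot+.146*AX,axes(SY,30))
```

```text
[0.5092 0.1439 0.2118] [[-0.0771  0.8632  0.499 ]
 [ 0.997   0.0659  0.0401]
 [ 0.0018  0.5006 -0.8657]]
{'camera_matrix': array([[321.2534,   0.    , 276.3547],
       [  0.    , 321.2534, 215.2483],
       [  0.    ,   0.    ,   1.    ]]), 'D': array([-0.0463,  0.    ,  0.    ,  0.    ,  0.    ]), 'world_from_camera': array([[ 0.8629,  0.0812, -0.4988,  0.4415],
       [ 0.0648,  0.961 ,  0.2687,  0.2154],
       [ 0.5012, -0.2642,  0.824 ,  0.3189],
       [ 0.    ,  0.    ,  0.    ,  1.    ]])}
dr [0.01, 0.01, -0.04] xyz [0.32, -0.15, -0.04]
```

View pics/w1.png

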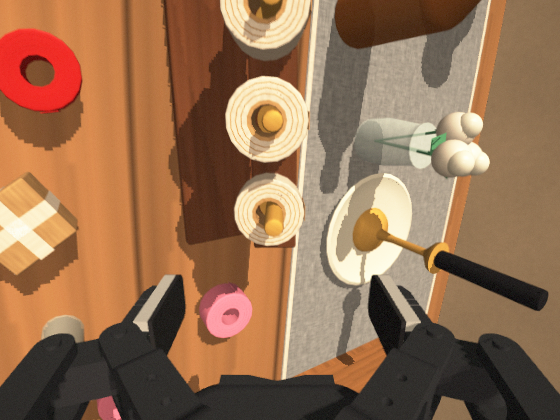

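The wrist view shows the narrow roll's top face centred at about (269,210), its spindle tip at (273,230), and the middle tip at (273,121). I'll check these against the expected positions.

Run:
```python
from h import *
def proj(P):
    c=ctrl.calibration("wrist"); W=np.array(c["world_from_camera"]); q=W[:3,:3].T@(np.array(P)-W[:3,3]); q=q*[1,-1,-1]
    return cv2.projectPoints(q[None],np.zeros(3),np.zeros(3),np.array(c["camera_matrix"]),np.array(c["D"]))[0].ravel()
foot=np.array([.550,.150,.1387])-.062*AX
print(proj(foot+.062*AX),proj(foot+.028*AX),proj(foot+.062*AX+.071*np.array([-EX[1],EX[0],0])))
print("tip N",onz("wrist",(273,230),.1387),"tip M",onz("wrist",(273,121),.1387), "roll top",onz("wrist",(269,210),.085+.028*.866),foot+.028*AX)
```

```text
[274.0836 224.0973] [274.3072 209.5841] [273.2191 115.9243]
tip N [0.5494 0.1458 0.1387] tip M [0.5442 0.2177 0.1387] roll top [0.5622 0.1514 0.1092] [0.5669 0.1514 0.1093]
```

Run:
```python
from h import *
g=np.array([.5625,.151,.1093])-.012*AX; print(g)
go(g+.1*AX,axes(SY,30)); go(g,axes(SY,30))
```

```text
[0.5685 0.1515 0.0989]
dr [0.01, 0.01, -0.04] xyz [0.32, -0.54, 2.74]
dr [0.01, 0.01, -0.04] xyz [0.33, -0.55, 12.74]
```

Call:
{"op": "send_rows", "data": {"dr": [[0,0,0],[0,0,0],[0,0,0],[0,0,0],[0,0,0],[0,0,0],[0,0,0],[0,0,0]], "xyz": [[0.1,-0.5,1],[0.1,-0.5,2.5],[0.1,-0.5,4],[0.1,-0.5,5.5],[0.1,-0.5,6.5],[0.1,-0.5,6.5],[0.1,-0.5,6.5],[0.1,-0.5,6.5]], "jaw": [100,100,100,100,100,100,100,100]}}

```text
time_s: 2.15
eef_pos: [0.5365, 0.1505, 0.1541]
eef_rot: [0.175, 0.655, 0.71, 0.192]
wrist_force: [0.4, -0.2, 0.1]
opening: 0.996
grasp_force: 0.0
```

Run:
```python
from h import *
g=np.array([.5625,.151,.1093])-.012*AX; print(pose()[0])
go(g,axes(SY,30))
im=ctrl.camera("wrist"); cv2.imwrite("pics/w2.png",im[:,:,::-1])
```

```text
[0.5365 0.1505 0.1541]
dr [0.02, -0.01, -0.01] xyz [-0.18, -0.01, 6.38]
```

View pics/w2.png

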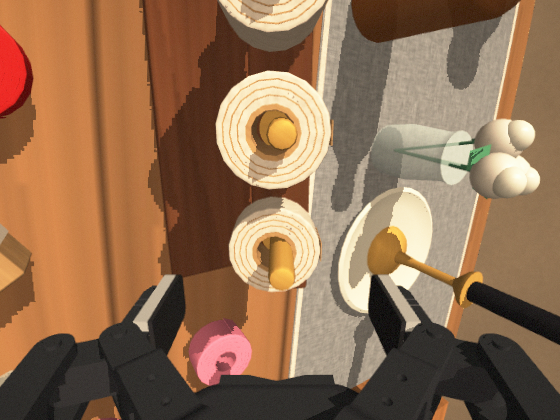

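The roll's top face is centred at about (274,246), its spindle tip is at (281,277), and the fingers' midline is at column 275, so it is centred.

Run:
```python
from h import *
print(onz("wrist",(274,246),.1093),onz("wrist",(281,277),.1387))
```

```text
[0.5607 0.1537 0.1093] [0.5482 0.1496 0.1387]
```

Call:
{"op": "send_rows", "data": {"dr": [[0,0,0],[0,0,0],[0,0,0],[0,0,0],[0,0,0],[0,0,0],[0,0,0],[0,0,0]], "xyz": [[-0.2,0,1],[-0.2,0,2],[-0.2,0,3],[-0.2,0,4],[-0.2,0,5],[-0.2,0,5.8],[-0.2,0,6.3],[-0.2,0,6.3]], "jaw": [100,100,100,100,100,100,100,100]}}

```text
time_s: 3.2
eef_pos: [0.5679, 0.1511, 0.0986]
eef_rot: [0.175, 0.655, 0.71, 0.191]
wrist_force: [-0.3, 0.1, 0.7]
opening: 0.997
grasp_force: 0.0
```

Call:
{"op": "send_rows", "data": {"dr": [[0,0,0],[0,0,0],[0,0,0],[0,0,0],[0,0,0],[0,0,0],[0,0,0],[0,0,0]], "xyz": [[0,0,0],[0,0,0],[0,0,0],[0,0,0],[0,0,0],[0,0,0],[0,0,0],[0,0,0]], "jaw": [90,80,70,60,50,50,50,50]}}

```text
time_s: 4.2
eef_pos: [0.5679, 0.1511, 0.0995]
eef_rot: [0.175, 0.655, 0.71, 0.191]
wrist_force: [-5.9, -0.9, 5.8]
opening: 0.627
grasp_force: 62.4
```

Call:
{"op": "send_rows", "data": {"dr": [[0,0,0],[0,0,0],[0,0,0],[0,0,0],[0,0,0],[0,0,0],[0,0,0],[0,0,0]], "xyz": [[0,0,-0.5],[0,0,-1.5],[0,0,-2.5],[0,0,-3.5],[0,0,-4.5],[0,0,-5.5],[0,0,-6.5],[0,0,-7.5]], "jaw": [50,50,50,50,50,50,50,50]}}

```text
time_s: 5.2
eef_pos: [0.5302, 0.1479, 0.1645]
eef_rot: [0.175, 0.655, 0.71, 0.191]
wrist_force: [-0.4, -0.1, -1.1]
opening: 0.624
grasp_force: 63.1
```

Run:
```python
from h import *
o=ctrl.get_obs(); print(o["eef_pos"],o["opening"],o["grasp_force"])
a=ctrl.camera("wrist")[:,:,::-1]; b=ctrl.camera("top")[:,:,::-1]; 
cv2.imwrite("pics/top2.png",b)
cv2.imwrite("pics/w3.png",np.hstack([cv2.resize(a,(400,300)),cv2.resize(b[150:255,365:505],(400,300),interpolation=2)]))
```

```text
[0.5302 0.1479 0.1645] 0.6241194631153928 63.142477199435234
```

View pics/w3.png

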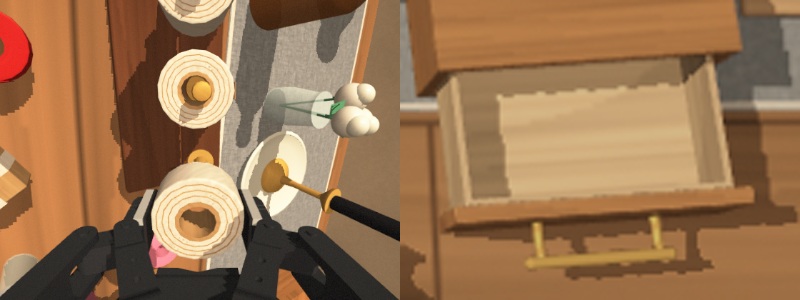

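The roll hangs free between the fingers, and the bare spindle tip shows behind it at about (200,157) in the left half. Next I carry it over the drawer.

Run:
```python
from h import *
go([.62,-.272,.24],axes(-85,0))
go([.54,.13,.24],axes(SY,30))
```

```text
dr [3.93, -3.94, 14.56] xyz [-42.57, 8.53, -3.79]
dr [0.03, -0.01, -0.01] xyz [-1.85, 4.43, -6.08]
```

Call:
{"op": "send_rows", "data": {"dr": [[0,0,0],[3.95,-3.95,14.55],[3.95,-3.95,14.55],[3.95,-3.95,14.55],[3.95,-3.95,14.55],[3.95,-3.95,14.55],[3.95,-3.95,14.55],[3.95,-3.95,14.55]], "xyz": [[-1.8,2,-4],[-10,4,-6],[-16,5,-6],[-22,6,-5],[-28,7,-5],[-34,7.5,-4],[-40,8.5,-3.8],[-42.5,8.5,-3.8]], "jaw": [50,50,50,50,50,50,50,50]}}

```text
time_s: 6.3
eef_pos: [0.6198, -0.2744, 0.238]
eef_rot: [0.038, 0.981, 0.188, 0.039]
wrist_force: [0.4, 0.8, -0.8]
opening: 0.626
grasp_force: 63.4
```

Run:
```python
from h import *
print(pose()[0]); go([.62,-.272,.24],axes(-85,0))
```

```text
[ 0.6198 -0.2744  0.238 ]
dr [0.76, -0.72, 2.79] xyz [0.12, -0.19, -0.21]
```

Call:
{"op": "send_rows", "data": {"dr": [[0.75,-0.7,2.8],[0.75,-0.7,2.8],[0.75,-0.7,2.8],[0.75,-0.7,2.8],[0.75,-0.7,2.8],[0.75,-0.7,2.8],[0.75,-0.7,2.8],[0.75,-0.7,2.8]], "xyz": [[0,0,0],[0,0,0],[0,0,0],[0,0,0],[0,0,0],[0,0,0],[0,0,0],[0,0,0]], "jaw": [50,50,50,50,50,50,50,50]}}

```text
time_s: 7.3
eef_pos: [0.6195, -0.2713, 0.2387]
eef_rot: [0.001, 0.999, 0.047, 0.002]
wrist_force: [0.0, 0.1, -0.5]
opening: 0.629
grasp_force: 63.4
```

Run:
```python
from h import *
print(pose()[0]); go([.62,-.272,.24],axes(-85,0))
im=ctrl.camera("wrist"); cv2.imwrite("pics/w4.png",im[:,:,::-1])
```

```text
[ 0.6195 -0.2713  0.2387]
dr [0.01, -0.04, 0.06] xyz [0.04, 0.07, -0.13]
```

View pics/w4.png

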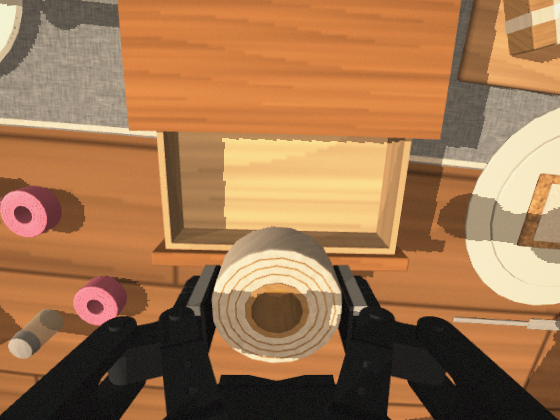

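The wrist view shows the chest's front top edge from (130,131) to (441,138). The panel's top front edge runs from (152,263) to (406,268), and the drawer's inside is clear.

Run:
```python
from h import *
c=[onz("wrist",p,.09) for p in((130,131),(441,138))]
f=[onz("wrist",p,.076) for p in((152,264),(406,269))]
b=[onz("wrist",p,.076) for p in((168,247),(397,253))]
for x in (c,f,b):
    d=x[0]-x[1]; print(x[0],x[1],np.linalg.norm(d),"yaw",np.degrees(np.arctan2(-d[0],d[1])),"mid",(x[0]+x[1])/2)
```

```text
[ 0.6732 -0.1464  0.09  ] [ 0.6918 -0.4057  0.09  ] 0.25997031429417755 yaw 4.104265377827429 mid [ 0.6825 -0.276   0.09  ]
[ 0.5449 -0.1567  0.076 ] [ 0.5627 -0.4089  0.076 ] 0.25282813066206866 yaw 4.0337474480786435 mid [ 0.5538 -0.2828  0.076 ]
[ 0.5649 -0.1729  0.076 ] [ 0.5791 -0.3961  0.076 ] 0.22365775095333343 yaw 3.6513096545866097 mid [ 0.572  -0.2845  0.076 ]
```

Run:
```python
from h import *
go([.6297,-.2798,.060],axes(-85.9,0))
```

```text
dr [0.01, -0.04, 0.21] xyz [0.86, 0.91, 17.87]
```

Call:
{"op": "send_rows", "data": {"dr": [[0,0,0.2],[0,0,0.2],[0,0,0.2],[0,0,0.2],[0,0,0.2],[0,0,0.2],[0,0,0.2],[0,0,0.2]], "xyz": [[0.9,0.9,2],[0.9,0.9,5],[0.9,0.9,8.5],[0.9,0.9,12],[0.9,0.9,15],[0.9,0.9,17],[0.9,0.9,18],[0.9,0.9,18]], "jaw": [50,50,50,50,50,50,50,50]}}

```text
time_s: 8.35
eef_pos: [0.6301, -0.2797, 0.0584]
eef_rot: [0.0, 0.999, 0.036, 0.002]
wrist_force: [0.1, 0.0, -0.5]
opening: 0.629
grasp_force: 63.4
```

Run:
```python
from h import *
print(pose()[0]); go([.6297,-.2798,.041],axes(-85.9,0))
im=ctrl.camera("top"); cv2.imwrite("pics/t5.png",cv2.resize(im[140:260,360:520,::-1],(800,600)))
```

```text
[ 0.6301 -0.2797  0.0584]
dr [0.01, -0.04, 0.01] xyz [-0.04, 0.01, 1.74]
```

View pics/t5.png

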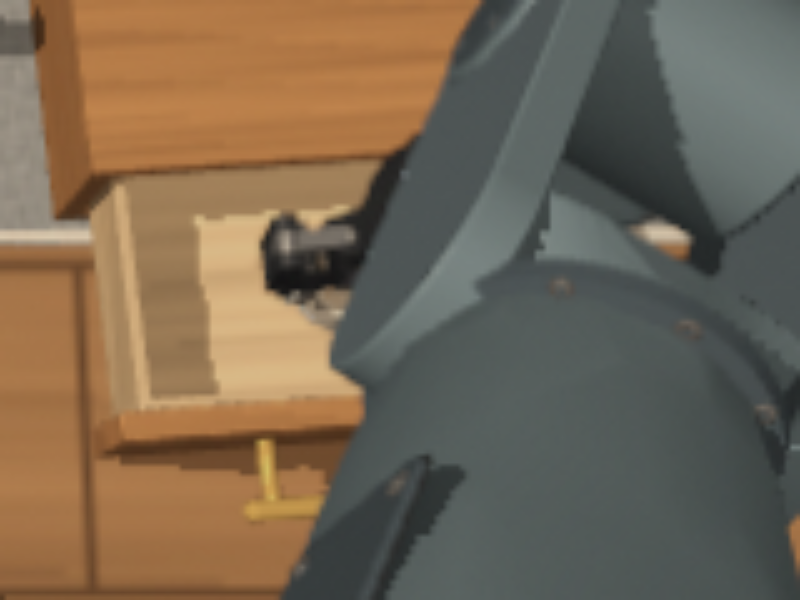

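The arm hides the roll, but a finger is visible inside the drawer at about (290,250), clear of the walls. Lowering gently.

Call:
{"op": "send_rows", "data": {"dr": [[0,0,0],[0,0,0],[0,0,0],[0,0,0],[0,0,0],[0,0,0],[0,0,0],[0,0,0]], "xyz": [[0,0,0.3],[0,0,0.6],[0,0,0.9],[0,0,1.1],[0,0,1.2],[0,0,1.3],[0,0,1.4],[0,0,1.4]], "jaw": [50,50,50,50,50,50,50,50]}}

```text
time_s: 9.4
eef_pos: [0.6301, -0.2797, 0.0445]
eef_rot: [0.001, 0.999, 0.036, 0.002]
wrist_force: [-0.2, -0.1, -0.5]
opening: 0.627
grasp_force: 63.4
```

Call:
{"op": "send_rows", "data": {"dr": [[0,0,0],[0,0,0],[0,0,0],[0,0,0],[0,0,0],[0,0,0],[0,0,0],[0,0,0]], "xyz": [[0,0,0.05],[0,0,0.1],[0,0,0.15],[0,0,0.2],[0,0,0.2],[0,0,0.25],[0,0,0.25],[0,0,0.25]], "jaw": [50,50,50,50,50,50,50,50]}}

```text
time_s: 10.4
eef_pos: [0.6301, -0.2798, 0.0421]
eef_rot: [0.001, 0.999, 0.036, 0.002]
wrist_force: [-0.1, 0.3, 0.8]
opening: 0.628
grasp_force: 63.4
```

Call:
{"op": "send_rows", "data": {"dr": [[0,0,0],[0,0,0],[0,0,0],[0,0,0],[0,0,0],[0,0,0],[0,0,0],[0,0,0]], "xyz": [[0,0,0],[0,0,0],[0,0,0],[0,0,0],[0,0,0],[0,0,0],[0,0,0],[0,0,0]], "jaw": [64,68,74,82,90,100,100,100]}}

```text
time_s: 11.4
eef_pos: [0.6301, -0.2797, 0.0421]
eef_rot: [0.001, 0.999, 0.036, 0.002]
wrist_force: [0.3, -0.3, 0.1]
opening: 0.999
grasp_force: 0.0
```

Call:
{"op": "send_rows", "data": {"dr": [[0,0,0],[0,0,0],[0,0,0],[0,0,0],[0,0,0],[0,0,0],[0,0,0],[0,0,0]], "xyz": [[0,0,-0.5],[0,0,-1.5],[0,0,-3],[0,0,-5],[0,0,-8],[0,0,-11],[0,0,-14],[0,0,-16]], "jaw": [100,100,100,100,100,100,100,100]}}

```text
time_s: 12.4
eef_pos: [0.6302, -0.28, 0.2056]
eef_rot: [0.002, 0.999, 0.036, 0.004]
wrist_force: [0.3, 0.3, 0.3]
opening: 1.001
grasp_force: 0.0
```

Run:
```python
from h import *
print(pose()[0])
im=ctrl.camera("wrist"); cv2.imwrite("pics/w6.png",im[:,:,::-1])
```

```text
[ 0.6302 -0.28    0.2056]
```

View pics/w6.png

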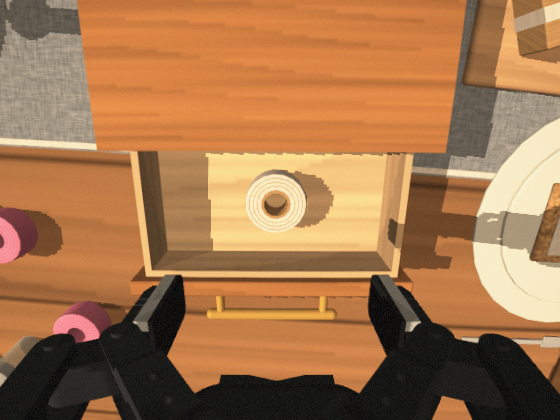

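The roll lies flat in the drawer at (275,200), and the handle runs from (208,314) to (335,315). Next I close the jaw, move in front of the handle and push.

Run:
```python
from h import *
h=[onz("wrist",p,.052) for p in ((208,314),(335,315))]; m=(h[0]+h[1])/2; print(h,m)
E_=np.array([.9974,.0715,0])
s=m-.045*E_; s[2]=.055
R=axes(-85.9,0); print(s); go(s+[0,0,.15],R); go(s,R)
e=np.array([.6825,-.276,.055])-.035*E_; print("shut handle",e,"travel",(e-s)@E_)
```

```text
[array([ 0.5115, -0.2223,  0.052 ]), array([ 0.5192, -0.3515,  0.052 ])] [ 0.5153 -0.2869  0.052 ]
[ 0.4704 -0.2901  0.055 ]
dr [0.05, -0.09, 0.01] xyz [-16.1, -0.22, 0.16]
dr [0.05, -0.09, 0.01] xyz [-16.24, -0.31, 15.16]
shut handle [ 0.6476 -0.2785  0.055 ] travel 0.17751837673647847
```

Call:
{"op": "send_rows", "data": {"dr": [[0,0,0],[0,0,0],[0,0,0],[0,0,0],[0,0,0],[0,0,0],[0,0,0],[0,0,0]], "xyz": [[-5,0,0],[-11,0,0],[-16.2,-0.2,0],[-16.2,-0.2,2],[-16.2,-0.2,6],[-16.2,-0.2,10],[-16.2,-0.2,13],[-16.2,-0.2,15]], "jaw": [50,0,0,0,0,0,0,0]}}

```text
time_s: 13.45
eef_pos: [0.4674, -0.2886, 0.0494]
eef_rot: [-0.0, 0.999, 0.036, 0.001]
wrist_force: [-0.3, -0.5, -0.4]
opening: -0.003
grasp_force: 0.0
```

Run:
```python
from h import *
o=ctrl.get_obs(); print(o["eef_pos"],o["wrist_force"],o["opening"]); go([.4704,-.2901,.055],axes(-85.9,0))
```

```text
[ 0.4674 -0.2886  0.0494] [-0.346  -0.4773 -0.3862] -0.002934472104804911
dr [-0.01, -0.02, 0.01] xyz [0.29, 0.17, -0.56]
```

Call:
{"op": "send_rows", "data": {"dr": [[0,0,0],[0,0,0],[0,0,0],[0,0,0],[0,0,0],[0,0,0],[0,0,0],[0,0,0]], "xyz": [[1,0.2,-0.5],[2,0.2,-0.5],[3,0.2,-0.5],[4,0.2,-0.5],[5,0.2,-0.5],[6,0.2,-0.5],[7,0.2,-0.5],[8,0.2,-0.5]], "jaw": [0,0,0,0,0,0,0,0]}}

```text
time_s: 14.45
eef_pos: [0.5489, -0.2857, 0.0567]
eef_rot: [0.001, 0.999, 0.036, 0.002]
wrist_force: [-1.6, -0.9, 0.5]
opening: -0.002
grasp_force: 0.7
```

Call:
{"op": "send_rows", "data": {"dr": [[0,0,0],[0,0,0],[0,0,0],[0,0,0],[0,0,0],[0,0,0],[0,0,0],[0,0,0]], "xyz": [[1,0,0],[2,0,0],[3,0,0],[4,0,0],[5,0,0],[6,0,0],[6.5,0,0],[6.5,0,0]], "jaw": [0,0,0,0,0,0,0,0]}}

```text
time_s: 15.45
eef_pos: [0.6137, -0.2807, 0.0571]
eef_rot: [0.001, 0.999, 0.037, 0.002]
wrist_force: [0.2, -0.3, -0.5]
opening: -0.003
grasp_force: 0.0
```

Call:
{"op": "send_rows", "data": {"dr": [[0,0,0],[0,0,0],[0,0,0],[0,0,0],[0,0,0],[0,0,0],[0,0,0],[0,0,0]], "xyz": [[0.3,0,0],[0.6,0,0],[0.9,0,0],[1.1,0,0],[1.3,0,0],[1.4,0,0],[1.5,0,0],[1.5,0,0]], "jaw": [0,0,0,0,0,0,0,0]}}

```text
time_s: 16.45
eef_pos: [0.6171, -0.2805, 0.0567]
eef_rot: [-0.002, 0.999, 0.036, -0.01]
wrist_force: [-46.2, 0.0, 29.8]
opening: -0.005
grasp_force: 23.8
```

Run:
```python
from h import *
print(pose()[0])
im=ctrl.camera("wrist"); jm=ctrl.camera("scene")
cv2.imwrite("pics/w7.png",np.hstack([cv2.resize(im,(400,300)),cv2.resize(jm[100:235,60:240],(400,300),interpolation=2)])[:,:,::-1])
```

```text
[ 0.6171 -0.2805  0.0567]
```

View pics/w7.png

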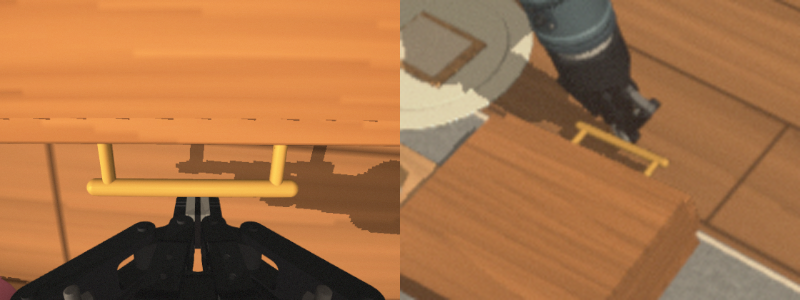

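The panel sits flush with the chest and the force rose against the stop, so the drawer is shut. Backing off now.

Call:
{"op": "send_rows", "data": {"dr": [[0,0,0],[0,0,0],[0,0,0],[0,0,0],[0,0,0],[0,0,0],[0,0,0],[0,0,0]], "xyz": [[-1,0,0],[-2,0,0],[-4,0,0],[-6,0,0],[-8,0,-2],[-9,0,-6],[-9,0,-11],[-9,0,-15]], "jaw": [0,0,0,0,0,0,0,0]}}

```text
time_s: 17.55
eef_pos: [0.5383, -0.2864, 0.2092]
eef_rot: [0.001, 0.999, 0.037, 0.003]
wrist_force: [0.3, 0.5, -1.1]
opening: 0.002
grasp_force: 0.0
```

Run:
```python
from h import *
o=ctrl.get_obs(); print(o["eef_pos"],o["wrist_force"])
im=ctrl.camera("wrist"); jm=ctrl.camera("scene")
cv2.imwrite("pics/w8.png",np.hstack([cv2.resize(im,(400,300)),cv2.resize(jm,(400,300))])[:,:,::-1])
```

```text
[ 0.5383 -0.2864  0.2092] [ 0.3282  0.531  -1.1301]
```

View pics/w8.png

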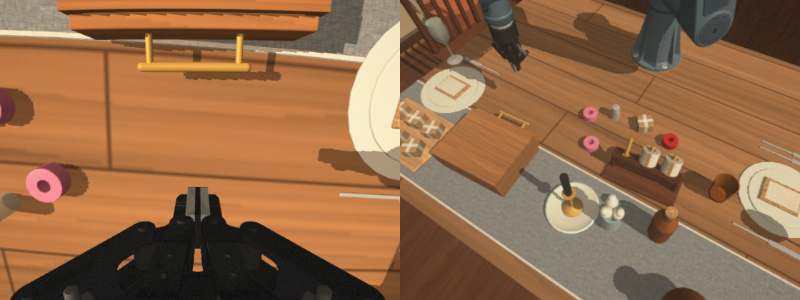

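The scene view shows the drawer shut, the wide rolls still on their spindles and the other things in place. One last check is the handle, at about (271,94) in full wrist pixels.

Run:
```python
from h import *
m=onz("wrist",(271.6,94.5),.052); print(m,"expected shut [.6476 -.2785]; start .5153..519 ; travel",(m-np.array([.5153,-.2869,.052]))@[.9974,.0715,0])
f=[onz("wrist",(x*1.4,y*1.4),z) for x,y,z in ((60,12,.09),(330,10,.09))]; print(f)
```

```text
[ 0.6353 -0.2807  0.052 ] expected shut [.6476 -.2785]; start .5153..519 ; travel 0.12014210175337221
[array([ 0.6764, -0.1471,  0.09  ]), array([ 0.6977, -0.4102,  0.09  ])]
```

The handle reads about 9 mm short of the expected shut position. I have no picture views left (I have used 11, one over the limit), so I'll check numerically by segmenting the brass handle in the scene images before and after.

Run:
```python
from h import *
def seg(im,x0,y0,x1,y1):
    h=cv2.cvtColor(im,cv2.COLOR_BGR2HSV)[y0:y1,x0:x1]
    m=cv2.inRange(h,(18,150,120),(30,255,255))
    n,l,s,c=cv2.connectedComponentsWithStats(m)
    k=1+np.argmax(s[1:,4]); ys,xs=np.where(l==k); P=np.c_[xs+x0,ys+y0].astype(float)
    c,d=P.mean(0),np.linalg.svd(P-P.mean(0))[2][0] if 0 else None
    a=P[np.argmin(P[:,0])]; b=P[np.argmax(P[:,0])]
    return s[k,4],a,b
cv2.imwrite("pics/sc9.png",ctrl.camera("scene")[:,:,::-1])
for f,box in (("pics/scene0.png",(150,115,225,160)),("pics/sc9.png",(120,145,195,190))):
    n,a,b=seg(cv2.imread(f),*box); A,B=onz("scene",a,.052),onz("scene",b,.052)
    print(f,n,a,b,A,B,np.linalg.norm(A-B),(A+B)/2)
```

```text
pics/scene0.png 4 [167. 128.] [169. 128.] [ 0.5257 -0.3417  0.052 ] [ 0.5229 -0.3369  0.052 ] 0.005525307965633298 [ 0.5243 -0.3393  0.052 ]
pics/sc9.png 3 [178. 173.] [179. 173.] [ 0.631  -0.2179  0.052 ] [ 0.6297 -0.2157  0.052 ] 0.002553375405915214 [ 0.6303 -0.2168  0.052 ]
```

Run:
```python
from h import *
for f,(x0,y0,x1,y1) in (("pics/scene0.png",(155,118,220,155)),("pics/sc9.png",(122,145,190,190))):
    im=cv2.imread(f)[y0:y1,x0:x1].astype(int); H=cv2.cvtColor(im.astype(np.uint8),cv2.COLOR_BGR2HSV)
    m=((H[:,:,0]>=17)&(H[:,:,0]<=32)&(H[:,:,1]>130)&(H[:,:,2]>90)).astype(np.uint8)
    m=cv2.morphologyEx(m,cv2.MORPH_CLOSE,np.ones((3,3)))
    n,l,s,c=cv2.connectedComponentsWithStats(m,connectivity=8); k=1+np.argmax(s[1:,4]); ys,xs=np.where(l==k)
    P=np.c_[xs+x0,ys+y0].astype(float); a,b=P[P[:,0].argmin()],P[P[:,0].argmax()]
    A,B=onz("scene",a,.052),onz("scene",b,.052); print(f,s[k,4],a,b,A,B,np.linalg.norm(A-B),(A+B)/2)
im=ctrl.camera("wrist"); cv2.imwrite("pics/w9.png",im[:,:,::-1])
print(pose()[0])
for y in range(4,104,2): print(y,im[y,255:265].mean(0).astype(int),round(float(onz("wrist",(260,y),.09)[0]),4),end=" | " if y%6 else "\n")
```

```text
pics/scene0.png 167 [165. 132.] [205. 142.] [ 0.5399 -0.3369  0.052 ] [ 0.5128 -0.221   0.052 ] 0.11901264533380818 [ 0.5264 -0.2789  0.052 ]
pics/sc9.png 197 [138. 162.] [180. 173.] [ 0.6564 -0.3299  0.052 ] [ 0.6284 -0.2135  0.052 ] 0.11977097848764164 [ 0.6424 -0.2717  0.052 ]
[ 0.5384 -0.2864  0.2078]
4 [202 121  62] 0.6864 | 6 [211 126  66] 0.6852
8 [213 129  68] 0.684 | 10 [215 129  69] 0.6828 | 12 [211 128  67] 0.6816
14 [208 126  66] 0.6804 | 16 [104  62  32] 0.6791 | 18 [66 40 21] 0.6779
20 [94 65 39] 0.6767 | 22 [129  81  44] 0.6755 | 24 [181 109  57] 0.6743
26 [218 131  69] 0.673 | 28 [218 130  70] 0.6718 | 30 [218 132  69] 0.6706
32 [218 131  69] 0.6693 | 34 [218 131  69] 0.6681 | 36 [219 132  69] 0.6668
38 [216 130  68] 0.6656 | 40 [208 126  66] 0.6643 | 42 [157  95  48] 0.6631
44 [75 45 24] 0.6618 | 46 [74 44 24] 0.6606 | 48 [76 47 25] 0.6593
50 [71 43 23] 0.658 | 52 [70 42 23] 0.6568 | 54 [67 42 21] 0.6555
56 [68 41 21] 0.6542 | 58 [109  92  76] 0.6529 | 60 [174 148 119] 0.6517
62 [178 151 120] 0.6504 | 64 [173 147 118] 0.6491 | 66 [115 103  88] 0.6478
68 [105  76  53] 0.6465 | 70 [108  69  39] 0.6452 | 72 [132  84  48] 0.6439
74 [171 109  62] 0.6426 | 76 [152  97  56] 0.6413 | 78 [129  82  46] 0.64
80 [112  71  41] 0.6387 | 82 [134  85  49] 0.6373 | 84 [160 102  59] 0.636
86 [182 116  66] 0.6347 | 88 [179 115  64] 0.6334 | 90 [211 146  62] 0.632
92 [232 166  72] 0.6307 | 94 [239 176  76] 0.6293 | 96 [233 168  73] 0.628
98 [218 150  64] 0.6266 | 100 [188 129  55] 0.6253 | 102 [125  85  38] 0.6239
```

Run:
```python
from h import *
for y,z in((15.5,.09),(25,.076),(42.5,.076),(94.5,.052)): print(y,onz("wrist",(260,y),z))
```

```text
15.5 [ 0.6795 -0.2676  0.09  ]
25 [ 0.677  -0.2671  0.076 ]
42.5 [ 0.6655 -0.2678  0.076 ]
94.5 [ 0.631  -0.2687  0.052 ]
```

Numerically, the panel front is at x=0.666 and the chest front at 0.680, so the drawer is still about 14 mm open. The reaction also had a 30 N upward part, so something other than the fingertips may have been bearing on the bar. I'll push again with only the fingertips, from higher up.

Run:
```python
from h import *
R=axes(-85.9,0); E_=np.array([.9974,.0715,0])
p=np.array([.6476,-.2785,0])-.05*E_; p[2]=.066
print(p); go(p,R)
```

```text
[ 0.5977 -0.2821  0.066 ]
dr [0.03, -0.06, 0.02] xyz [5.86, -0.04, 14.22]
```

Call:
{"op": "send_rows", "data": {"dr": [[0,0,0],[0,0,0],[0,0,0],[0,0,0],[0,0,0],[0,0,0],[0,0,0],[0,0,0]], "xyz": [[1,0,3],[2,0,7],[3,0,11],[4,0,14],[5,0,14.2],[5.9,0,14.2],[5.9,0,14.2],[5.9,0,14.2]], "jaw": [0,0,0,0,0,0,0,0]}}

```text
time_s: 18.75
eef_pos: [0.5977, -0.2825, 0.0663]
eef_rot: [0.001, 0.999, 0.036, 0.003]
wrist_force: [-0.4, 0.2, 0.3]
opening: 0.0
grasp_force: 0.0
```

Call:
{"op": "send_rows", "data": {"dr": [[0,0,0],[0,0,0],[0,0,0],[0,0,0],[0,0,0],[0,0,0],[0,0,0],[0,0,0]], "xyz": [[0.4,0,0],[0.8,0,0],[1.2,0,0],[1.6,0,0],[1.9,0,0],[2.1,0,0],[2.3,0,0],[2.4,0,0]], "jaw": [0,0,0,0,0,0,0,0]}}

```text
time_s: 19.75
eef_pos: [0.6167, -0.2807, 0.0648]
eef_rot: [-0.0, 0.999, 0.037, -0.003]
wrist_force: [-21.8, -1.0, 14.0]
opening: 0.001
grasp_force: 10.8
```

Run:
```python
from h import *
o=ctrl.get_obs(); print(o["eef_pos"],o["wrist_force"],o["torque"],o["joint_efforts"])
im=ctrl.camera("wrist"); cv2.imwrite("pics/w10.png",im[:,:,::-1])
```

```text
[ 0.6167 -0.2807  0.0648] [-21.7707  -0.9922  13.9736] [-0.1073  3.4474 -0.0137] [  6.4398 -55.402  -35.5557   3.4561  -5.3411  -0.0009]
```

The drawer stops at the same place under a firm push (TCP x 0.617). The task gives the uncovered part as the opening less 6 mm, with a 21 mm thick front. That puts the carcass edge 15 mm behind the panel's front when shut, which matches the 14 mm I measured, so the drawer is fully shut. Backing off and handing in.

Call:
{"op": "send_rows", "data": {"dr": [[0,0,0],[0,0,0],[0,0,0],[0,0,0],[0,0,0],[0,0,0],[0,0,0],[0,0,0]], "xyz": [[-1,0,0],[-2,0,0],[-4,0,0],[-6,0,0],[-8,0,-2],[-8,0,-6],[-8,0,-11],[-8,0,-14.2]], "jaw": [0,0,0,0,0,0,0,0]}}

```text
time_s: 20.8
eef_pos: [0.5413, -0.2865, 0.2096]
eef_rot: [0.002, 0.999, 0.036, 0.004]
wrist_force: [-0.3, -0.6, -0.4]
opening: 0.001
grasp_force: 0.0
```

Run:
```python
from h import *
im=ctrl.camera("wrist")[:,:,::-1]; print(pose()[0])
g=im[:110,255:265].mean(1).astype(int)
for y in range(2,110,2):
    if abs(g[y].sum()-g[y-2].sum())>80: print(y,onz("wrist",(260,y),.076)[0].round(4),g[y])
```

```text
[ 0.5429 -0.2876  0.214 ]
18 0.6885 [22 43 72]
22 0.6858 [ 60  94 130]
28 0.6818 [ 69 132 220]
44 0.671 [ 46  88 146]
46 0.6696 [20 43 70]
60 0.6599 [110 135 158]
68 0.6543 [ 82  94 103]
74 0.6501 [ 56  99 154]
104 0.6283 [ 41  84 125]
```

```bash
python3 -c "
from bench import ctrl
print(ctrl.hand_in())"
```

```text
the job is handed in; nothing more can be done
None
```

I laid the narrow roll flat in the drawer, let it go, pushed the drawer shut to its stop (that it is fully shut is inferred from the stop and the given sizes), and handed in at about 21 s, though I viewed 11 pictures against the limit of 10.

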